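# Face up the sample jar in the field lab rack

## Task

One sample jar in the rack has been left pulled forward in its bay with its label turned away. Push it back fully home against the bay's back stop and, working with a fingertip on the jar as it stands, turn it until its label squarely faces the open front of the bay. Handle it gently, keep it upright, and leave the other jars and the things on the bench as they are.

Things in the scene. Friction and masses are not known exactly. Their poses are not given: they have to be found in the camera images.
- jar: The jar to face: amber plastic wide-neck jar, 96 mm across, 100 to 105 mm high, 0.3 to 0.65 kg, with a flat black ribbed lid. Too wide to grip. Origin on its axis at the underside, z up; its -x axis points through the label's middle. Starts 45 to 75 mm short of home in the bay of bay_a. Slides and turns easily on the bay (friction about 0.15). Keep any push or press under 20 N
- jar_label (a point): Middle of the jar's paper label (58 mm wide round the jar, 50 mm high): on its side, 48 mm from the axis, 40 mm above the underside. From above it shows as a 16 mm wide strip of white seal paper running from the label over the lid's edge towards the lid's centre
- bay_a: The jar's bay: fixed grey plastic U, one of three alike in the rack (which one varies), 100 mm wide inside, open above. Origin on its underside below the axis of a jar fully home and centred; +x to the back stop, -x to the open front. Floor 4 mm above the origin; side walls at y -50 and +50 mm, 50 mm high over the floor; back stop's face at x +48 mm, 60 mm high; front lip at x -130 mm, 8 mm high
- rack: Fixed rack: 190 by 336 mm aluminium base plate 10 mm thick that carries the three bays, 109 mm apart along y. Origin on the bench below the home axis of the middle bay, +x as the bays' +x
- jar_left: a second jar of the same kind, already home in another bay with its label to the front; leave it alone. Origin at its underside
- jar_left_label (a point): middle of that jar's label
- jar_right: a third jar of the same kind, already home in the remaining bay with its label to the front; leave it alone. Origin at its underside
- jar_right_label (a point): middle of that jar's label
- dishes: stack of three clear Petri dishes with red agar, 90 mm in diameter, 46 mm high, standing on the bench at the left; leave it alone. Origin at its underside
- flask_bottle: clear glass bottle with a metal cap, 72 mm in diameter, 170 mm high, standing on the bench at the right; leave it alone. Origin at its underside
- jar_neck (a point): On the jar's axis, 90 mm above its underside, inside the lid. The jar's body is 96 mm across up to 75 mm height. The lid is tight on the jar and turns with it: 88 mm across, 19 mm high, its flat top 100 to 105 mm above the jar's underside (lids are screwed on more or less far; feel for it). A fingertip pressed down near the lid's edge with about 5 to 8 N and dragged round the axis turns the jar
Mind the look-alikes: they are no part of the job. Leave any pink or red look-alike of the jar alone.

How it is judged (in metres and radians):
At the end, for the whole second after the job is handed in: The jar stands upright (within 0.05 rad) and at rest on its bay's floor, within 4 mm of fully home against the back stop, and the middle of its label faces the open front of the bay, within 8 mm of the bay's centre line (about 10 degrees) (x of jar in the frame of bay_a above -0.004 m and x of jar_label in the frame of bay_a below -0.04 m and y of jar_label in the frame of bay_a between -0.008 and 0.008 m and angle between jar's own z axis and vertical below 0.05 rad and z of jar in the frame of bay_a below 0.01 m and linear speed of jar below 0.01 m/s); the robot touches nothing.
It fails at once if the jar is pushed or pressed with more than 20 N (contact force between any of the fingers, the arm and jar above 20 N).
It fails at once if the jar is tipped by more than 0.15 rad (angle between jar's own z axis and vertical above 0.15 rad).
It fails at once if the jar is lifted more than 15 mm off its bay's floor (z of jar in the frame of bay_a above 0.019 m).
It fails at once if another jar is moved or its label is turned by more than 8 mm (distance of any of jar_left, jar_right, jar_left_label, jar_right_label from where it was at the start of the episode above 0.008 m).
It fails at once if the dishes or the glass bottle are moved by more than 10 mm (distance of any of dishes, flask_bottle from where it was at the start of the episode above 0.01 m).
It also fails if it takes over 64 s, if anything falls off the work surface, if the arm or the gripper's body presses on something with over 40 N, if the wrist force passes 120 N, or if a joint passes its speed limit or range.

## Robot

A 6-joint arm with a two-finger parallel gripper is mounted at the origin on the work surface. World frame = base frame: x ahead of the robot, y to its left, z up, the work surface at z = 0. Lengths are in m, angles in degrees, forces in N, time in s.
With the tool pointing down it reaches from about 0.375 to 0.9 m from the base axis. Payload 3.1 kg.
Tool frame: the origin (TCP) lies at the very end of the fingers, on their centre line; the grasp point (between the pads) lies 19 mm behind it; z points along the fingers, y is the line along which they close (so a half turn about z gives the same grasp; the last joint's range is limited). The gripper opens to 87 mm and grips with 3 to 60 N. Pads are 19 mm wide; open, the fingers measure 117 mm over their backs; the gripper's body (75 mm by 190 mm) begins 51 mm behind the grasp point.
Start: joints at [53.944, 30.224, 82.088, -0, 67.689, -10.227], TCP at [0.272, 0.563, 0.223] pointing down, gripper open.
Joint ranges: [-176.69, 176.69], [-43.24, 126.21], [12.49, 139.97], [-82, 262], [0, 151.66], [-163.58, 163.58]. Speed limits (degrees/s): [159.86, 159.86, 180, 180, 180, 180].

## Interface

Orientations are given as a 3x3 rotation matrix whose columns are the frame's x, y, z axes.
In Python, from rig import * gives the robot as it stands.
- The arm moves only by the tool jog_arm, never from a script. Its arguments are lists of equal length, an entry for each row: "delta_pos": the shift along the world's x, y, z in cm, a list of three; "turn": the turn about the world's z in degrees; "grip": the closure, from 0 (fully open) to 1 (shut). In form: {"delta_pos": [[x, y, z], ...], "turn": [turn, ...], "grip": [grip, ...]}. A call has 1 to 12 rows; each row is the pose to reach, as a shift and turn from the pose commanded when the call began; what a row does not reach only later rows make up. A row lasts 1/8 s, in which the tool goes at most 62.5 mm and 10.7 degrees, less where a joint would pass 70% of its speed; a pose out of reach is approached as far as the arm can. A call with a gripper value outside its range is refused whole. The fingers move at their own pace and stop on an object; the grip force is fixed at half the most. Time passes only in rows, so rows that repeat a pose let the fingers close. It gives the time, the measured TCP pose, the force, the opening and the grip force at its end, in the units of the state.
- read_state(): the state, without advancing time (a new reading comes with each control period).
- capture(name): name is "scene" or "top" or "wrist"; returns a dict with "color" (400x640x3 uint8, blue, green, red), "fovy" (degrees; the focal length in pixels is half the picture's height over the tangent of half this angle, whatever the lens; pixels are square), "cx", "cy" (the principal point, pixels), "k1" (the pictures are not rectified: a ray, as slopes to the right and down, at radius r is drawn at 1 + k1 r^2 times it, then the intrinsics apply), "camera_from_world" (4x4, takes a point from world to camera coordinates). Camera axes: x right, y up, looking along -z (the intrinsics and any distortion apply to the point x, -y, -z); pixel columns grow to the right and rows downward; lengths in m; the calibration is good to about 2 mm. A picture is of the moment at which its call begins. There is no depth.
- hand_in(): hands the job in; it is judged then, once.
The state is a dict: "time_s": time; "joint_positions": joint angles; "qvel": joint speeds; "tau": joint torques, N m; "position": TCP position; "tcp_rot": TCP orientation; "force": force on the tool from outside, world axes, zero at the start; "moment": the same for the moment, N m; "opening": opening from 0.0 (shut) to 1.0 (fully open); "grasp_force": force on a finger pad.
Only numpy, scipy, OpenCV 4.12 (cv2) and the standard library are available. Lean on these libraries where they do the work, as an engineer would, in place of code of your own. Each camera call takes 0.05 s, during which the arm holds its last target. There are 200 camera calls.

## Working session

There is one attempt and no reset: what is moved stays moved. The work goes in short steps, Python scripts to look and compute and a tool call to move; the robot and the scene stay as the last step left them, time stands still between calls to the robot, and variables do not carry over. Pictures are saved under pics/ and viewed, at most 10 in all, crops included, and the job is handed in when it is done.

Besides the shell and the picture viewer there is one more tool, called after "Request:" by a JSON object that holds its "api" and its "payload". jog_arm: Moves the arm, as the interface text tells. Its arguments: {"type":"object","properties":{"delta_pos":{"type":"array"},"turn":{"type":"array"},"grip":{"type":"array"}},"required":["delta_pos","turn","grip"]}

```bash
mkdir -p pics; cat > h.py <<'E'
from rig import *
import numpy as np, cv2
def cam(n):
    c=capture(n); return c
def f_of(c): return c["color"].shape[0]/2/np.tan(np.radians(c["fovy"])/2)
def ray(c,u,v):
    f=f_of(c); d=np.array([(u-c["cx"])/f,(v-c["cy"])/f]); s=d.copy()
    for _ in range(20): s=d/(1+c["k1"]*(s@s))
    T=np.array(c["camera_from_world"]); R=T[:3,:3]; o=-R.T@T[:3,3]
    return o,R.T@np.array([s[0],-s[1],-1])
def onz(c,u,v,z):
    o,d=ray(c,u,v); return o+d*(z-o[2])/d[2]
def proj(c,p):
    T=np.array(c["camera_from_world"]); q=T[:3,:3]@np.asarray(p)+T[:3,3]
    s=np.array([q[0],-q[1]])/-q[2]; s=s*(1+c["k1"]*(s@s)); return s*f_of(c)+[c["cx"],c["cy"]]
E
python3 - <<'E'
from h import *
a=cam("top");b=cam("scene")
cv2.imwrite("pics/t0.png",a["color"]);cv2.imwrite("pics/s0.png",b["color"])
for c in(a,b):
    o,d=ray(c,c["cx"],c["cy"]);print(o,d,f_of(c),c["k1"])
s=read_state();print(s["time_s"],s["position"],s["tcp_rot"],s["force"])
E
```

```text
[ 0.22513745 -0.03373192  1.72237934] [ 0.16236445  0.0027961  -0.9867269 ] 519.2211871316905 -0.1699283954721216
[1.00709457 0.57783846 0.74154428] [-0.47090413 -0.59013952 -0.65573215] 385.47162206499024 -0.05493327721724005
0.1 [0.271894   0.56204736 0.22164929] [[-9.00123580e-01  4.35633158e-01 -1.13688736e-03]
 [ 4.35634518e-01  9.00122225e-01 -1.59604858e-03]
 [ 3.28045897e-04 -1.93190834e-03 -9.99998080e-01]] [-0.55442196 -0.45829451  0.23294642]
```

View pics/t0.png

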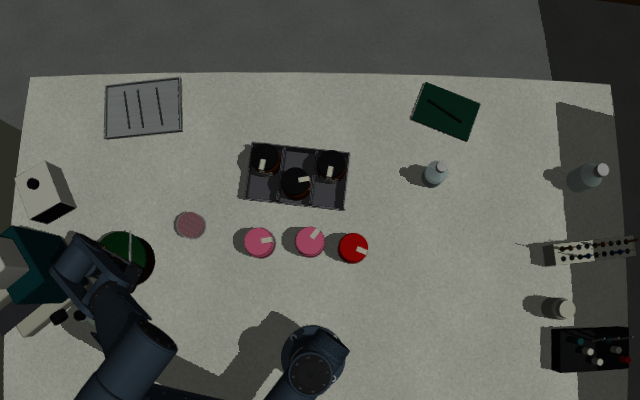

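View pics/s0.png

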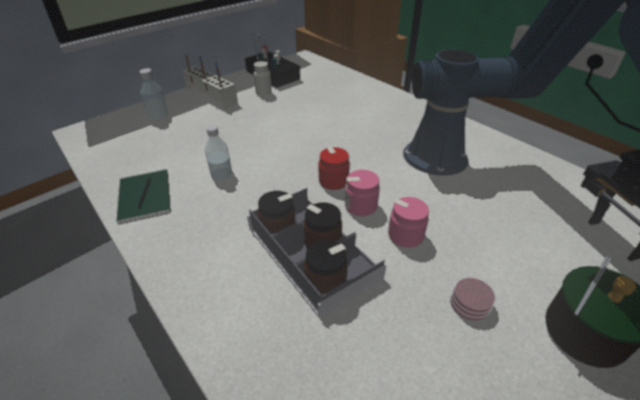

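The top view shows the rack around (297,177). The target jar is in the middle bay at about (295,184), with its strip pointing right. The home jars are at (265,158) and (330,163), and pink and red decoys stand in front at rows 240-250.

```bash
python3 - <<'E'
from h import *
a=cam("top");im=a["color"][130:225,225:370]
im=np.clip(im.astype(float)*2.2,0,255).astype(np.uint8)
cv2.imwrite("pics/t1.png",cv2.resize(im,None,fx=5,fy=5,interpolation=cv2.INTER_CUBIC))
g=a["color"].astype(int)
m=((g.min(2)>110)).astype(np.uint8)
n,l,st,ce=cv2.connectedComponentsWithStats(m[140:205,240:350])
for i in range(1,n):
    if 8<st[i,4]<200: print(st[i],ce[i]+[240,140],onz(a,*(ce[i]+[240,140]),.118))
E
```

```text
[19 19  6 10 37] [261.72972973 163.86486486] [0.61064963 0.17008553 0.118     ]
[104  19   6  46 141] [347.61702128 187.72340426] [ 0.53716487 -0.10344908  0.118     ]
[87 26  6 11 37] [329.43243243 171.05405405] [ 0.59006144 -0.04553293  0.118     ]
[59 36 10  6 42] [303.5952381  178.69047619] [0.56420445 0.03571972 0.118     ]
[  0  59  44   6 133] [255.33082707 202.61654135] [0.48547336 0.18585442 0.118     ]
```

View pics/t1.png

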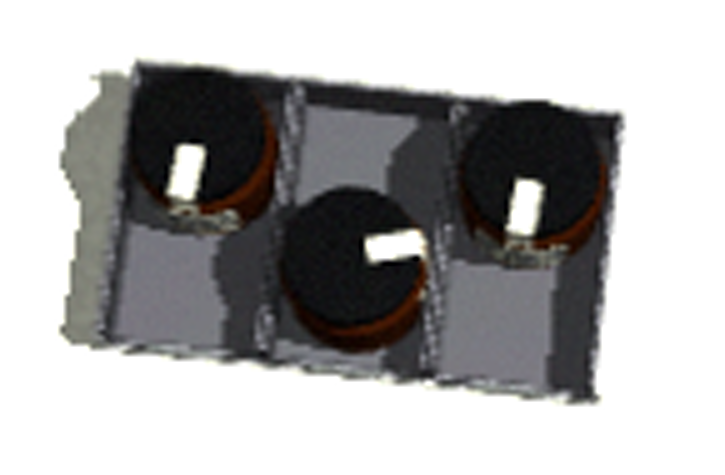

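The crop shows three lids. The target is centred at crop (354,258), which is full-frame about (296,182), and its strip points right towards -y. Both neighbours' strips point to the front, and the rack is yawed about -5°.

```bash
cat > meas.py <<'E'
from h import *
ex=np.array([.9954,-.0951]);ey=np.array([.0951,.9954])
def lid(c,center,r,pl=None):
    # dark lid disc (incl. white strip) around an expected pixel
    g=c["color"].astype(int)
    return g
E
python3 - <<'E'
from h import *
a=cam("top");g=a["color"].astype(int)
S=slice(160,205),slice(275,320)
# lid: dark neutral; body: reddish
q=g[S]; 
for v in range(165,204,2): print(v,' '.join('%3d/%3d'%(g[v,u,2],g[v,u,0]) for u in range(278,316,2)))
for n,uv in dict(tgt=(295.8,181.6),tstrip=(303.6,178.7)).items(): print(n,onz(a,*uv,.1165))
# pink/red
hsv=cv2.cvtColor(a["color"],cv2.COLOR_BGR2HSV);m=cv2.inRange(hsv,(0,120,60),(180,255,255));m[:215]=0;m[270:]=0
n,l,st,ce=cv2.connectedComponentsWithStats(m)
for i in range(1,n):
    if st[i,4]>200: print(st[i],onz(a,*ce[i],.1)[:2])
E
```

```text
165  20/  1  44/ 45  41/ 44  37/ 39  54/ 57  54/ 57  54/ 57  54/ 57  54/ 57  54/ 57  53/ 56  54/ 58  36/ 39  22/ 24  25/ 26  23/ 24  22/ 24  25/ 25  19/ 20
167  13/  3  52/ 54  33/ 34  45/ 48  54/ 57  54/ 57  54/ 57  30/ 32  19/ 21  26/ 29  37/ 39  54/ 57  36/ 38  24/ 24  22/ 25  23/ 24  24/ 26  23/ 25  17/ 18
169  11/  0  41/ 41  38/ 41  48/ 50  55/ 58  16/ 18   8/  9   8/  8   8/  8   9/  8   6/  8   9/  9  14/ 14  23/ 25  24/ 25  23/ 24  24/ 27  23/ 26  16/ 17
171  15/ 11  30/ 31  18/ 20  22/ 24   8/ 10   6/  7   7/  9   8/  9   6/  7   8/  7   8/ 10   6/  8   7/  9   6/  9  23/ 25  24/ 25  24/ 26  22/ 23  21/ 23
173  22/ 23  17/ 18  14/ 17   8/  8   9/ 10   7/  7   8/  9  10/ 11   8/  9   8/  9   9/  9   8/  9   9/  8   8/  8  14/ 12  24/ 25  24/ 26  26/ 27  23/ 25
175  24/ 25  20/ 21  11/ 12   6/  8   9/ 10   8/  7  10/  9  10/ 10   8/  9   7/  9   6/  9   8/  9   8/ 10  13/ 12  17/ 17  25/ 15  25/ 26  34/ 36  63/ 65
177  22/ 24  22/ 23   8/  9   7/  8   7/  7  10/ 10   9/ 10   9/  8   9/ 10   6/  9  58/ 53 100/ 90 147/132 144/129 148/132 138/124  28/ 27  51/ 53  41/ 43
179  26/
[... 1540 characters left out ...]
 46  54/ 58
199  44/ 48  47/ 50  54/ 58  54/ 58  54/ 58  26/ 28  25/ 25  13/  6  10/  2  11/  2  14/  4  15/  5  25/ 18  24/ 26  25/ 27  24/ 26  29/ 30  42/ 46  55/ 59
201  18/ 19  50/ 52  47/ 49  44/ 46  53/ 56  55/ 59  55/ 58  54/ 58  55/ 59  55/ 59  55/ 59  56/ 59  25/ 26  25/ 26  24/ 25  25/ 27  41/ 44  39/ 40  57/ 59
203  75/ 70  70/ 69  82/ 80  86/ 87  35/ 35  67/ 69  59/ 60  74/ 76  73/ 75  58/ 61  50/ 53  49/ 51  25/ 26  22/ 23  24/ 27  24/ 26  31/ 32  42/ 44  55/ 58
tgt [0.55479809 0.06021327 0.1165    ]
tstrip [0.56449091 0.03576894 0.1165    ]
[295 227  29  30 606] [0.36533792 0.01541932]
[244 228  30  30 609] [0.36137635 0.17590374]
[339 233  29  30 598] [ 0.35228912 -0.12108784]
```

Request:
{"api": "jog_arm", "payload": {"delta_pos": [[3, -5, 3], [6, -10, 3], [9, -16, 3], [12, -22, 3], [15, -28, 3], [17, -34, 3], [18, -40, 3], [18, -46, 3], [18, -50.2, 3], [18, -50.2, 3], [18, -50.2, 3], [18, -50.2, 3]], "turn": [4, 8, 12, 16, 20, 20, 20, 20, 20, 20, 20, 20], "grip": [1, 1, 1, 1, 1, 1, 1, 1, 1, 1, 1, 1]}}

```text
time_s: 1.7
position: [0.4521, 0.0618, 0.2525]
tcp_rot: [[-0.995, 0.1, -0.0], [0.1, 0.995, 0.0], [0.0, 0.0, -1.0]]
force: [-0.4, 0.9, 0.8]
opening: 0.008
grasp_force: 0.0
```

```bash
python3 - <<'E'
from h import *
w=cam("wrist");im=np.clip(w["color"].astype(float)*2,0,255).astype(np.uint8)
cv2.imwrite("pics/w0.png",im)
o,d=ray(w,w["cx"],w["cy"]);print(o,d)
s=read_state();print(s["time_s"],s["position"],s["tcp_rot"],s["force"],s["opening"],s["joint_positions"])
E
```

```text
[0.37875411 0.07022062 0.4145625 ] [ 0.26546092 -0.0258338  -0.96377545]
1.75 [0.45204462 0.0619051  0.25250098] [[-9.95068064e-01  9.91943091e-02 -1.91203350e-04]
 [ 9.91942596e-02  9.95068055e-01  2.53226887e-04]
 [ 2.15379012e-04  2.33011714e-04 -9.99999950e-01]] [-0.51041093  0.1848984  -0.29299713] 0.0017679357049252163 [-6.29150969e+00  1.48167552e+01  1.03192832e+02  1.49732010e-02
  6.20028924e+01 -9.06057641e+01]
```

View pics/w0.png

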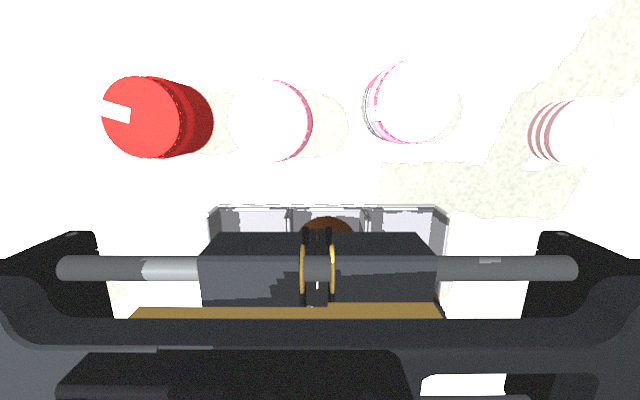

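The wrist view shows the pink and red jars at the top and the rack mostly hidden behind the closed fingers at (320,270). I'll move the tool forward so the rack comes into view.

Request:
{"api": "jog_arm", "payload": {"delta_pos": [[5, 0, 1], [10, 0, 1], [15, 0, 1], [20, 0, 1], [20, 0, 1], [20, 0, 1]], "turn": [0, 0, 0, 0, 0, 0], "grip": [1, 1, 1, 1, 1, 1]}}

```text
time_s: 2.5
position: [0.651, 0.0619, 0.2617]
tcp_rot: [[-0.995, 0.1, -0.003], [0.1, 0.995, 0.0], [0.003, 0.0, -1.0]]
force: [-0.4, 0.4, -0.4]
opening: 0.007
grasp_force: 0.0
```

```bash
python3 - <<'E'
from h import *
w=cam("wrist");np.save("w1.npy",w,allow_pickle=True)
im=np.clip(w["color"].astype(float)*1.5,0,255).astype(np.uint8)
cv2.imwrite("pics/w1.png",im)
s=read_state();print(s["time_s"],s["position"])
for p in [(.6,.06,.014),(.555,.06,.1165)]: print(proj(w,p))
E
```

```text
2.55 [0.65065749 0.06174523 0.26207845]
[310.92522641 140.0461707 ]
[304.43881204 101.81374113]
```

View pics/w1.png

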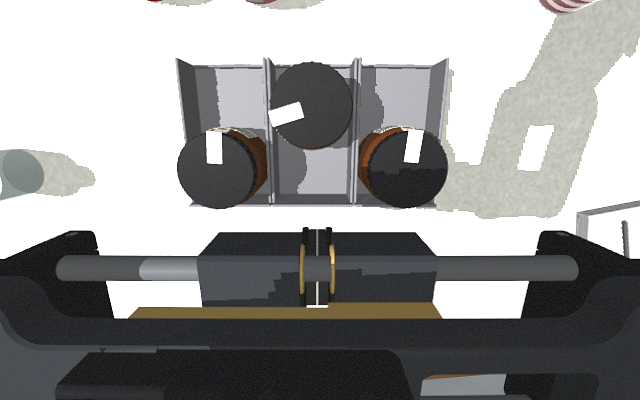

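This view is clear. The target lid is near (312,106) with its strip at (286,114) pointing to -y. The neighbour lids are near (215,168) and (409,168), with strips pointing to the front (up). I'll fit these.

```bash
cat > meas.py <<'E'
from h import *
def measure(w,exp,z=.1165):
    """lid centre by a circle fit of the black lid cast onto its top plane, strip by white mask; exp: world xy"""
    g=w["color"].astype(int); u0,v0=proj(w,[*exp,z]); s=75
    ys,xs=np.mgrid[max(0,int(v0)-s):int(v0)+s,int(u0)-s:int(u0)+s]
    f=lambda M:np.array([onz(w,x,y,z)[:2] for x,y in zip(xs[M],ys[M])])
    p=g[ys,xs]; white=p.min(2)>120
    W=f(white); W=W[np.hypot(*(W-exp).T)<.05]
    dark=(p.max(2)<34)&(p[...,2]-p[...,0]<8)
    D=f(dark); 
    c=np.array(exp)
    for _ in range(30):   # disc centre: centroid of lid pixels (dark or strip) within 44 mm
        A=np.vstack([D,W]); A=A[np.hypot(*(A-c).T)<.046]; c=A.mean(0)
    W=W[np.hypot(*(W-c).T)<.044]
    n,l,st,ce=0,0,0,0
    return c,W.mean(0),len(A),len(W)
E
python3 - <<'E'
from meas import *
w=np.load("w1.npy",allow_pickle=True).item()
g=w["color"]
print(g[106,255:360:3].tolist());print(g[170,170:270:4].tolist())
for e in [(.555,.06),(.6379,.1675),(.618,-.048)]:
    c,s,n,m=measure(w,np.array(e));d=s-c
    print(c,s,n,m,np.hypot(*d),np.degrees(np.arctan2(d[1],d[0])))
for u,v in [(312,106),(286.5,114),(215,168),(214.5,147),(409,168),(414,146)]: print(u,v,onz(w,u,v,.1165)[:2])
for u,v in [(190,206),(436,206)]: print('back stop top',onz(w,u,v,.074)[:2])
E
```

```text
[[135, 130, 131], [136, 132, 132], [135, 132, 132], [146, 142, 142], [62, 62, 61], [59, 56, 56], [48, 45, 46], [47, 46, 45], [41, 40, 39], [73, 76, 76], [171, 184, 184], [233, 242, 243], [224, 235, 235], [224, 234, 234], [228, 237, 237], [179, 193, 193], [43, 41, 43], [47, 46, 46], [44, 42, 44], [44, 42, 43], [42, 40, 40], [48, 47, 46], [47, 46, 46], [45, 44, 44], [45, 45, 42], [43, 42, 41], [45, 44, 44], [44, 43, 43], [44, 41, 38], [46, 46, 45], [42, 44, 42], [41, 41, 39], [39, 37, 37], [77, 74, 75], [65, 62, 62]]
[[217, 225, 224], [221, 228, 228], [44, 42, 41], [47, 45, 46], [47, 47, 46], [43, 42, 43], [49, 47, 47], [48, 46, 46], [45, 44, 44], [46, 44, 43], [47, 48, 46], [46, 46, 46], [47, 44, 44], [47, 45, 44], [43, 42, 42], [43, 44, 43], [45, 39, 43], [45, 44, 45], [46, 48, 46], [42, 41, 41], [44, 44, 43], [36, 32, 34], [15, 30, 45], [15, 27, 40], [12, 18, 32]]
[0.5465468  0.03517268] [0.54766115 0.03421109] 1301 1251 0.0014718877756600018 -40.7915061000424
[0.65284697 0.1685844 ] [0.64583309 0.17736415] 2958 538 0.011237371785407384 128.62032213029718
[ 0.59140761 -0.05396933] [ 0.59118008 -0.05648481] 916 793 0.0025257484739290596 -95.16823166735122
312 106 [0.5599236  0.06740226]
286.5 114 [0.56518604 0.03984541]
215 168 [ 0.61390161 -0.04632799]
214.5 147 [ 0.59124292 -0.04239909]
409 168 [0.63553577 0.16746204]
414 146 [0.61197575 0.17323884]
back stop top [ 0.66477027 -0.10493094]
back stop top [0.69720412 0.21548649]
```

```bash
cat > meas.py <<'E'
from h import *
def measure(w,exp,z=.1165,dt=54,wt=180):
    """lid centre and strip direction: connected lid blob round exp, minEnclosing-like circle fit on the top plane"""
    g=w["color"].astype(int); exp=np.array(exp); h,wd=g.shape[:2]
    u0,v0=proj(w,[*exp,z]); R=np.hypot(*(proj(w,[exp[0],exp[1]+.044,z])-[u0,v0]))
    roi=np.zeros((h,wd),np.uint8); cv2.circle(roi,(int(u0),int(v0)),int(R*1.3),1,-1)
    dark=((g.max(2)<dt)&(abs(g[...,2]-g[...,0])<9)&(roi>0)).astype(np.uint8)
    white=((g.min(2)>wt)&(roi>0)).astype(np.uint8)
    n,l,st,ce=cv2.connectedComponentsWithStats(white)
    i=min(range(1,n),key=lambda i:1e9 if not 60<st[i,4]<R*R*.5 else np.hypot(*(ce[i]-[u0,v0])))
    S=(l==i).astype(np.uint8)
    m=cv2.morphologyEx(dark|S,cv2.MORPH_CLOSE,np.ones((5,5)));m=cv2.morphologyEx(m,cv2.MORPH_OPEN,np.ones((9,9)))
    cs,_=cv2.findContours(m,cv2.RETR_EXTERNAL,cv2.CHAIN_APPROX_NONE)
    c=max(cs,key=cv2.contourArea)[:,0]
    P=np.array([onz(w,*p,z)[:2] for p in c]); x=exp
    from scipy.optimize import least_squares
    r=least_squares(lambda q:np.hypot(*(P-q[:2]).T)-q[2],[*exp,.044],loss="soft_l1",f_scale=.001).x
    s=onz(w,*ce[i],z)[:2]
    Q=np.array([onz(w,b,a,z)[:2] for a,b in zip(*np.nonzero(S))]); q=Q-Q.mean(0)
    ax=np.linalg.svd(q,full_matrices=False)[2][0]; ax*=np.sign(ax@(s-r[:2]))
    ang=lambda d:round(float(np.degrees(np.arctan2(d[1],d[0]))),1)
    return r.round(4),s.round(4),ang(s-r[:2]),ang(ax),round(float(np.hypot(*(s-r[:2]))),4)
E
python3 - <<'E'
from meas import *
w=np.load("w1.npy",allow_pickle=True).item()
for e in [(.56,.0674),(.6355,.1675),(.6139,-.0463)]: print(*measure(w,e))
E
```

```text
[0.5599 0.0678 0.0444] [0.5652 0.0386] -79.9 -79.7 0.0297
[0.6383 0.1651 0.0441] [0.6116 0.1724] 164.6 169.5 0.0276
[ 0.6175 -0.045   0.0438] [ 0.5914 -0.0433] 176.3 169.7 0.0262
```

Request:
{"api": "jog_arm", "payload": {"delta_pos": [[-6, 0.5, 0], [-12, 1, 0], [-17.4, 1.4, 0], [-17.4, 1.4, -3], [-17.4, 1.4, -8], [-17.4, 1.4, -13], [-17.4, 1.4, -17], [-17.4, 1.4, -18.7], [-17.4, 1.4, -18.7], [-17.4, 1.4, -18.7]], "turn": [0, 0, 0, 0, 0, 0, 0, 0, 0, 0], "grip": [1, 1, 1, 1, 1, 1, 1, 1, 1, 1]}}

```text
time_s: 3.8
position: [0.4784, 0.0747, 0.0767]
tcp_rot: [[-0.995, 0.101, 0.002], [0.101, 0.995, -0.0], [-0.002, 0.0, -1.0]]
force: [-0.1, -0.5, 0.0]
opening: 0.004
grasp_force: 0.0
```

Request:
{"api": "jog_arm", "payload": {"delta_pos": [[1, -0.1, 0], [1.8, -0.2, 0], [2.2, -0.2, 0], [2.6, -0.25, 0], [3.1, -0.3, 0], [3.6, -0.35, 0], [4.2, -0.4, 0], [4.8, -0.5, 0], [5.4, -0.55, 0], [6, -0.6, 0], [6.5, -0.65, 0], [7, -0.7, 0]], "turn": [0, 0, 0, 0, 0, 0, 0, 0, 0, 0, 0, 0], "grip": [1, 1, 1, 1, 1, 1, 1, 1, 1, 1, 1, 1]}}

```text
time_s: 5.3
position: [0.5485, 0.0675, 0.0755]
tcp_rot: [[-0.995, 0.102, -0.0], [0.102, 0.995, 0.0], [0.0, -0.0, -1.0]]
force: [-0.5, 0.6, 0.0]
opening: -0.0
grasp_force: 0.4
```

Request:
{"api": "jog_arm", "payload": {"delta_pos": [[0.4, -0.04, 0], [0.8, -0.08, 0], [1.1, -0.11, 0], [1.4, -0.14, 0], [1.6, -0.16, 0], [1.7, -0.17, 0]], "turn": [0, 0, 0, 0, 0, 0], "grip": [1, 1, 1, 1, 1, 1]}}

```text
time_s: 6.05
position: [0.5654, 0.0658, 0.0756]
tcp_rot: [[-0.995, 0.102, 0.0], [0.102, 0.995, -0.0], [-0.0, -0.0, -1.0]]
force: [-0.9, 0.1, -0.2]
opening: 0.008
grasp_force: 0.4
```

Request:
{"api": "jog_arm", "payload": {"delta_pos": [[0.1, -0.01, 0], [0.2, -0.02, 0], [0.3, -0.03, 0], [0.4, -0.04, 0], [0.4, -0.04, 0]], "turn": [0, 0, 0, 0, 0], "grip": [1, 1, 1, 1, 1]}}

```text
time_s: 6.68
position: [0.5695, 0.0654, 0.0756]
tcp_rot: [[-0.995, 0.102, 0.0], [0.102, 0.995, -0.0], [-0.0, 0.0, -1.0]]
force: [0.5, 0.7, -0.3]
opening: 0.005
grasp_force: 0.2
```

Request:
{"api": "jog_arm", "payload": {"delta_pos": [[0.1, -0.01, 0], [0.15, -0.01, 0], [0.15, -0.01, 0]], "turn": [0, 0, 0], "grip": [1, 1, 1]}}

```text
time_s: 7.05
position: [0.5709, 0.0654, 0.0756]
tcp_rot: [[-0.995, 0.102, 0.0], [0.102, 0.995, -0.0], [-0.0, -0.0, -1.0]]
force: [-0.3, -0.5, 0.3]
opening: 0.005
grasp_force: 0.3
```

Request:
{"api": "jog_arm", "payload": {"delta_pos": [[0.1, -0.01, 0], [0.2, -0.02, 0], [0.2, -0.02, 0]], "turn": [0, 0, 0], "grip": [1, 1, 1]}}

```text
time_s: 7.42
position: [0.573, 0.0651, 0.0756]
tcp_rot: [[-0.995, 0.102, 0.0], [0.102, 0.995, -0.0], [-0.0, 0.0, -1.0]]
force: [-0.3, 0.5, -0.3]
opening: 0.004
grasp_force: 0.3
```

Request:
{"api": "jog_arm", "payload": {"delta_pos": [[0.1, -0.01, 0], [0.15, -0.01, 0], [0.15, -0.01, 0]], "turn": [0, 0, 0], "grip": [1, 1, 1]}}

```text
time_s: 7.8
position: [0.5731, 0.0652, 0.0754]
tcp_rot: [[-0.995, 0.101, -0.002], [0.101, 0.995, 0.0], [0.002, -0.0, -1.0]]
force: [-4.1, -0.1, 1.8]
opening: 0.005
grasp_force: 1.9
```

Request:
{"api": "jog_arm", "payload": {"delta_pos": [[-1.5, 0.15, 0], [-3.5, 0.35, 0], [-3.5, 0.35, 5], [-3.5, 0.35, 11], [-1, 0.1, 16], [4, -0.4, 18.5], [9, -0.9, 18.5], [13, -1, 18.5], [13, -1, 18.5], [13, -1, 18.5]], "turn": [0, 0, 0, 0, 0, 0, 0, 0, 0, 0], "grip": [1, 1, 1, 1, 1, 1, 0.3, 0.3, 0.3, 0.3]}}

```text
time_s: 9.05
position: [0.7038, 0.0552, 0.2601]
tcp_rot: [[-0.995, 0.101, -0.001], [0.101, 0.995, 0.0], [0.001, 0.0, -1.0]]
force: [-0.5, 0.7, 0.0]
opening: 0.377
grasp_force: 0.0
```

```bash
python3 - <<'E'
from meas import *
w=cam("wrist");np.save("w2.npy",w,allow_pickle=True)
im=np.clip(w["color"].astype(float)*1.5,0,255).astype(np.uint8)
cv2.imwrite("pics/w2.png",im)
s=read_state();print(s["time_s"],s["position"],s["opening"],s["joint_positions"])
for e in [(.629,.0597),(.6383,.1651),(.6175,-.045)]: print(*measure(w,e))
E
```

```text
9.1 [0.70342104 0.05522658 0.26035619] 0.4226678844118342 [-4.56250112e+00  3.48905463e+01  6.67340635e+01  1.20292348e-03
  7.84162885e+01 -8.87425708e+01]
[0.6325 0.0602 0.0465] [0.6369 0.0333] -80.6 -76.8 0.0272
[0.6392 0.1654 0.0437] [0.6112 0.1725] 165.7 169.1 0.0289
[ 0.619  -0.0456  0.0439] [ 0.5913 -0.043 ] 174.6 170.3 0.0278
```

View pics/w2.png

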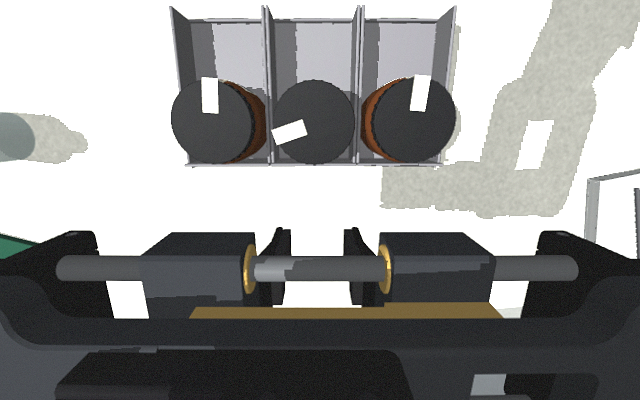

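The jar now stands home, with its lid at (314,121) in line with the neighbours. Its strip at (288,132) still points to -y, so it needs about -107°. I'll go above the lid with the fingers half open.

Request:
{"api": "jog_arm", "payload": {"delta_pos": [[-4, 0.3, 0], [-7.5, 0.5, 0], [-7.5, 0.5, -3], [-7.5, 0.5, -7], [-7.5, 0.5, -10], [-7.5, 0.5, -12], [-7.5, 0.5, -12.8], [-7.5, 0.5, -12.8]], "turn": [-10, -20, -30, -40, -45, -45, -45, -45], "grip": [0.4, 0.4, 0.4, 0.4, 0.4, 0.4, 0.4, 0.4]}}

```text
time_s: 10.1
position: [0.6288, 0.0601, 0.1328]
tcp_rot: [[-0.632, 0.775, -0.0], [0.775, 0.632, 0.0], [0.0, -0.0, -1.0]]
force: [0.9, 0.2, -0.4]
opening: 0.597
grasp_force: 0.0
```

Request:
{"api": "jog_arm", "payload": {"delta_pos": [[0, 0, -0.3], [0, 0, -0.6], [0, 0, -0.8], [0, 0, -1.0], [0, 0, -1.2], [0, 0, -1.2]], "turn": [0, 0, 0, 0, 0, 0], "grip": [0.4, 0.4, 0.4, 0.4, 0.4, 0.4]}}

```text
time_s: 10.85
position: [0.6291, 0.0601, 0.1203]
tcp_rot: [[-0.632, 0.775, -0.0], [0.775, 0.632, 0.0], [0.0, -0.0, -1.0]]
force: [-0.5, 0.1, -0.3]
opening: 0.604
grasp_force: 0.0
```

Request:
{"api": "jog_arm", "payload": {"delta_pos": [[0, 0, -0.05], [0, 0, -0.1], [0, 0, -0.15], [0, 0, -0.15]], "turn": [0, 0, 0, 0], "grip": [0.4, 0.4, 0.4, 0.4]}}

```text
time_s: 11.35
position: [0.6292, 0.06, 0.119]
tcp_rot: [[-0.632, 0.775, -0.0], [0.775, 0.632, -0.0], [0.0, -0.0, -1.0]]
force: [0.2, -0.1, 0.5]
opening: 0.599
grasp_force: 0.0
```

Request:
{"api": "jog_arm", "payload": {"delta_pos": [[0, 0, -0.05], [0, 0, -0.1], [0, 0, -0.1]], "turn": [0, 0, 0], "grip": [0.4, 0.4, 0.4]}}

```text
time_s: 11.72
position: [0.6292, 0.0601, 0.118]
tcp_rot: [[-0.632, 0.775, -0.0], [0.775, 0.632, 0.0], [0.0, -0.0, -1.0]]
force: [-1.0, -0.1, 0.1]
opening: 0.603
grasp_force: 0.0
```

Request:
{"api": "jog_arm", "payload": {"delta_pos": [[0, 0, -0.05], [0, 0, -0.1], [0, 0, -0.1]], "turn": [0, 0, 0], "grip": [0.4, 0.4, 0.4]}}

```text
time_s: 12.1
position: [0.6292, 0.0601, 0.117]
tcp_rot: [[-0.632, 0.775, -0.0], [0.775, 0.632, 0.0], [0.0, -0.0, -1.0]]
force: [0.1, 0.9, 0.1]
opening: 0.596
grasp_force: 0.0
```

Request:
{"api": "jog_arm", "payload": {"delta_pos": [[0, 0, -0.05], [0, 0, -0.1], [0, 0, -0.1]], "turn": [0, 0, 0], "grip": [0.4, 0.4, 0.4]}}

```text
time_s: 12.48
position: [0.6293, 0.0601, 0.1168]
tcp_rot: [[-0.632, 0.775, 0.0], [0.775, 0.632, -0.0], [-0.0, 0.0, -1.0]]
force: [-0.9, 0.5, 4.8]
opening: 0.598
grasp_force: 2.6
```

Request:
{"api": "jog_arm", "payload": {"delta_pos": [[0, 0, -0.05], [0, 0, -0.1], [0, 0, -0.1]], "turn": [0, 0, 0], "grip": [0.4, 0.4, 0.4]}}

```text
time_s: 12.85
position: [0.6294, 0.06, 0.1168]
tcp_rot: [[-0.632, 0.775, 0.001], [0.775, 0.632, -0.0], [-0.001, 0.0, -1.0]]
force: [-3.3, 0.4, 9.0]
opening: 0.599
grasp_force: 5.0
```

Request:
{"api": "jog_arm", "payload": {"delta_pos": [[0, 0, 0.02], [0, 0, 0.02], [0, 0, 0.02], [0, 0, 0.02], [0, 0, 0.02], [0, 0, 0.02], [0, 0, 0.02], [0, 0, 0.02], [0, 0, 0.02], [0, 0, 0.02]], "turn": [-1, -4, -8, -12, -16, -20, -24, -28, -30, -30], "grip": [0.4, 0.4, 0.4, 0.4, 0.4, 0.4, 0.4, 0.4, 0.4, 0.4]}}

```text
time_s: 14.1
position: [0.63, 0.0602, 0.1168]
tcp_rot: [[-0.159, 0.987, 0.002], [0.987, 0.159, -0.0], [-0.0, 0.002, -1.0]]
force: [-1.4, 0.6, 8.7]
opening: 0.6
grasp_force: 4.1
```

```bash
python3 - <<'E'
from meas import *
s=read_state();print(s["time_s"],s["position"],s["force"],s["moment"])
b=cam("top");im=b["color"][130:225,225:370]
cv2.imwrite("pics/t2.png",cv2.resize(np.clip(im.astype(float)*2.2,0,255).astype(np.uint8),None,fx=5,fy=5,interpolation=cv2.INTER_CUBIC))
E
```

```text
14.1 [0.62998902 0.0601662  0.11681215] [-1.40792573  0.61195387  8.7143859 ] [ 0.01912652  0.41734695 -0.08120215]
```

View pics/t2.png

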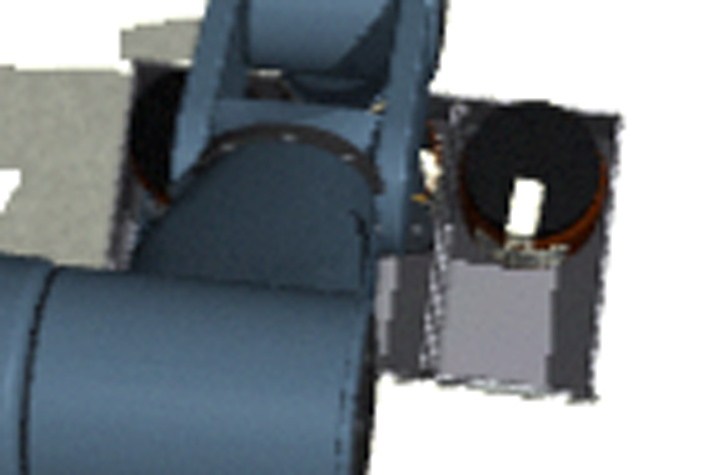

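The arm hides the jar in the top view. Force is steady, so I'll carry on with the turn and check by wrist camera afterwards.

Request:
{"api": "jog_arm", "payload": {"delta_pos": [[0, 0, 0], [0, 0, 0], [0, 0, 0], [0, 0, 0], [0, 0, 0], [0, 0, 0], [0, 0, 0], [0, 0, 0], [0, 0, 0], [0, 0, 0], [0, 0, 0]], "turn": [-2, -6, -10, -14, -18, -22, -26, -30, -34, -37, -37], "grip": [0.4, 0.4, 0.4, 0.4, 0.4, 0.4, 0.4, 0.4, 0.4, 0.4, 0.4]}}

```text
time_s: 15.52
position: [0.6308, 0.06, 0.1168]
tcp_rot: [[0.467, 0.884, 0.004], [0.884, -0.467, -0.0], [0.002, 0.003, -1.0]]
force: [0.8, 0.3, 7.0]
opening: 0.594
grasp_force: 3.4
```

Request:
{"api": "jog_arm", "payload": {"delta_pos": [[0, 0, 0], [0, 0, 0], [0, 0, 0], [0, 0, 0], [0, 0, 0], [0, 0, 0], [0, 0, 0], [0, 0, 0], [0, 0, 0], [0, 0, 0], [0, 0, 0], [0, 0, 0]], "turn": [-2, -6, -10, -14, -18, -22, -26, -30, -34, -38, -40, -40], "grip": [0.4, 0.4, 0.4, 0.4, 0.4, 0.4, 0.4, 0.4, 0.4, 0.4, 0.4, 0.4]}}

```text
time_s: 17.02
position: [0.6309, 0.0599, 0.1168]
tcp_rot: [[0.926, 0.377, 0.004], [0.377, -0.926, -0.0], [0.004, 0.002, -1.0]]
force: [-0.5, 0.6, 7.3]
opening: 0.6
grasp_force: 3.3
```

Request:
{"api": "jog_arm", "payload": {"delta_pos": [[0, 0, 0.3], [0, 0, 1], [0, 0, 4], [-1, -0.5, 8], [-4, -1.5, 12], [-7, -3, 14.3], [-7, -3, 14.3], [-7, -3, 14.3]], "turn": [0, 0, 0, 0, 0, 0, 0, 0], "grip": [0.4, 0.4, 0.4, 0.4, 0.4, 0.4, 0.4, 0.4]}}

```text
time_s: 18.02
position: [0.5595, 0.0302, 0.258]
tcp_rot: [[0.926, 0.377, 0.0], [0.377, -0.926, 0.0], [0.0, -0.0, -1.0]]
force: [0.0, 0.7, -1.0]
opening: 0.598
grasp_force: 0.0
```

```bash
python3 - <<'E'
from meas import *
w=cam("wrist");np.save("w3.npy",w,allow_pickle=True)
im=np.clip(w["color"].astype(float)*1.5,0,255).astype(np.uint8)
cv2.imwrite("pics/w3.png",im)
s=read_state();print(s["time_s"],s["position"],s["opening"],s["force"])
for e in [(.629,.0597),(.6383,.1651),(.6175,-.045)]:
    try: print(*measure(w,e))
    except Exception as x: print(x)
E
```

```text
18.075 [0.55959108 0.03028814 0.25749359] 0.6010039740798918 [ 0.90837954 -0.15381963 -0.77213964]
[0.6321 0.0597 0.0464] [0.6062 0.0591] -178.8 -168.1 0.0259
[0.6397 0.1651 0.0439] [0.6239 0.1701] 162.4 77.0 0.0166
[ 0.6186 -0.0456  0.0437] [ 0.5917 -0.0432] 174.8 170.6 0.027
```

View pics/w3.png

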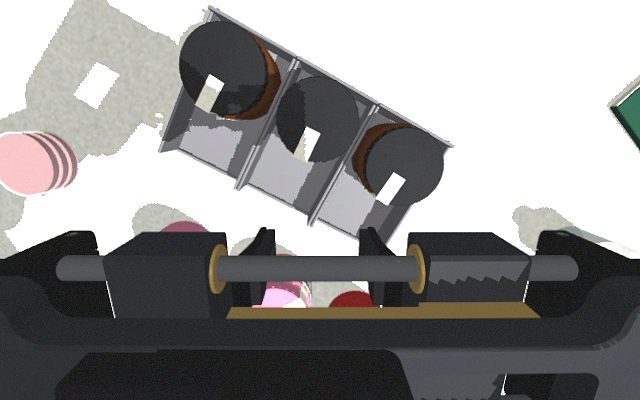

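The strip of the target at (309,143) now points to the front, with half of it in shade. I'll measure it more carefully by its warmer tint.

```bash
python3 - <<'E'
from h import *
w=np.load("w3.npy",allow_pickle=True).item(); g=w["color"].astype(int); z=.1168
m0=((g[...,2]-g[...,0]>5)&(g[...,0]>70)).astype(np.uint8)
for name,c in dict(t=(.630,.0597),l=(.6395,.1652),r=(.6186,-.0456)).items():
    c=np.array(c);roi=np.zeros_like(m0);u=proj(w,[*c,z]);cv2.circle(roi,tuple(int(round(x)) for x in u),42,1,-1)
    m=cv2.morphologyEx(m0&roi,cv2.MORPH_OPEN,np.ones((3,3)))
    n,l,st,ce=cv2.connectedComponentsWithStats(m);i=1+np.argmax(st[1:,4])
    ys,xs=np.nonzero(l==i);P=np.array([onz(w,x,y,z)[:2] for x,y in zip(xs,ys)]);k=P.mean(0)
    r=cv2.minAreaRect((P*1e4).astype(np.float32));ax=np.linalg.svd(P-k,full_matrices=False)[2][0];ax*=-np.sign(ax[0]);d=k-c
    print(name,u.round(),ce[i].round(1),st[i,4],k.round(4),'rect mm',np.round(np.array(r[1])/10,1),'ang',np.degrees(np.arctan2(d[1],d[0])).round(1),'axis',np.degrees(np.arctan2(ax[1],ax[0])).round(1),np.hypot(*d).round(4))
E
```

```text
t [317. 119.] [306.7 143.2] 490 [0.603  0.0611] rect mm [16.9 32.2] ang 177.0 axis 175.8 0.0271
l [223.  69.] [209.8  91.5] 530 [0.6141 0.1719] rect mm [17.3 31.4] ang 165.3 axis 169.9 0.0263
r [403. 167.] [390.1 188.5] 472 [ 0.5919 -0.0431] rect mm [17.2 35.4] ang 174.7 axis 170.4 0.0268
```

```bash
python3 - <<'E'
from h import *
w3=np.load("w3.npy",allow_pickle=True).item();w2=np.load("w2.npy",allow_pickle=True).item()
def a(w,p,q,z):
    P,Q=onz(w,*p,z)[:2],onz(w,*q,z)[:2];d=Q-P;print(P.round(4),Q.round(4),np.hypot(*d).round(4),np.degrees(np.arctan2(d[1],d[0])).round(1))
a(w3,(296,60),(238,188),.064);a(w3,(376,106),(312,225),.064);a(w3,(211,8),(451,146),.074)
a(w2,(271,163),(265,8),.064);a(w2,(357,163),(360,8),.064);a(w2,(187,164),(441,164),.074)
E
```

```text
[0.6831 0.1082] [0.5118 0.1236] 0.1719 174.8
[6.719e-01 1.000e-04] [0.5006 0.0149] 0.172 175.1
[0.6954 0.2113] [ 0.6633 -0.1032] 0.3162 -95.8
[6.74e-01 5.00e-04] [0.5004 0.0189] 0.1746 173.9
[0.6853 0.1103] [0.5113 0.1251] 0.1746 175.1
[ 0.6631 -0.1026] [0.6957 0.2136] 0.3179 84.1
```

```bash
python3 -c "
from rig import *
print(hand_in())"
```

```text
the job is handed in; nothing more can be done
None
```

I pushed the jar in the middle bay home against its back stop and turned its label to the front, about 2° off square by the last wrist-camera measurement; the job is handed in, but no verdict came back.

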